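# Set the length stop of a loaf guide and bring the loaf up to it

## Robot

A 6-joint arm with a two-finger parallel gripper is mounted at the origin on the work surface. World frame = base frame: x ahead of the robot, y to its left, z up, the work surface at z = 0. Lengths are in m, angles in rad, forces in N, time in s.
With the tool pointing down it reaches from about 0.35 to 0.725 m from the base axis. Payload 6 kg.
Tool frame: the origin (TCP) lies midway between the tips of the shut fingers; the grasp point (between the pads) lies 19 mm behind it; x points along the fingers, y is the direction in which the jaws open and shut, and the axes are right-handed (so a half turn about x gives the same grasp; the last joint's range is limited). The gripper opens to 85 mm and grips with 20 to 120 N. Pads are 22 mm wide; open, the fingers measure 114 mm over their backs; the gripper's body (76 mm by 85 mm) begins 54 mm behind the grasp point. The pads swing forward as they close: fully open they stand 13 mm farther back than shut.
Start: joints at [-0.96, 0.04, 0.085, 0, -1.615, -0.334], TCP at [0.164, -0.577, 0.231] pointing down, gripper open.
Joint ranges: [-2.56, 2.56], [-1.29, 2.01], [-1.08, 1.49], [-3.29, 1.98], [-2.81, -0.18], [-2.99, 2.99]. Speed limits (rad/s): [2.57, 2.57, 3.01, 3.14, 3.14, 3.14].

## Interface

Orientations are given as a rotation vector (axis times angle).
In Python, from cell import arm gives the robot as it stands. The module is installed in compiled form; this text tells all that it offers.
- The arm moves only by the shell command python3 -m jog 'ROWS' [FORCE]. ROWS is text: rows parted by semicolons, each of 5 numbers parted by spaces: the finger opening in m, from 0 to 0.0854, then the shift along the tool's x, y, z in m, then the turn about the tool's x in rad. In form: hand tx ty tz twist; .... A call has 1 to 5 rows; each row shifts and turns the commanded pose from where the row before left it, along the tool's axes as they then stand; what a row does not reach is not made up. A row lasts 1/8 s, in which the tool goes at most 62.5 mm and 10.7 degrees, less where a joint would pass 70% of its speed; a pose out of reach is approached as far as the arm can. A call is refused whole if a number of a shift passes 0.0625 or a number of a turn 0.188, either way. A call with a gripper value outside its range is refused whole. The fingers move at their own pace and stop on an object; FORCE is the grip in N (left out, the last holds). Time passes only in rows, so rows that do not move let the fingers close. It gives the time, the measured TCP pose, the force and the opening at its end, in the units of the state.
- arm.get_state(): the state, without advancing time (a new reading comes with each control period).
- arm.get_image(name): name is "scene" or "top" or "wrist"; returns the picture (400x640x3 uint8, red, green, blue); there is no depth.
- arm.camera_model(name): a dict with "vfov" (degrees; the focal length in pixels is half the picture's height over the tangent of half this angle, whatever the lens; pixels are square), "cx", "cy" (the principal point, pixels), "eye" and "rotation" of the camera in the world. Camera axes: x right, y down, z forward; pixel columns grow to the right and rows downward; lengths in m; the calibration is good to about 2 mm. A picture is of the moment at which its call begins: read the wrist's pose just before it. camera_model takes no time and is no camera call; for the wrist camera it gives the pose at the moment of the call.
- arm.finish_job(): hands the job in, once; it reports no verdict.
The state is a dict: "time": time; "joint_pos": joint angles; "dq": joint speeds; "tau": joint torques, N m; "tool_pos": TCP position; "tcp_rot": TCP orientation; "ft_force": force on the tool from outside, world axes, zero at the start; "wrist_torque": the same for the moment, N m; "opening": finger opening in m.
Only numpy, scipy, OpenCV 4.12 (cv2) and the standard library are available. Lean on these libraries where they do the work, as an engineer would, in place of code of your own. Each camera call takes 0.05 s, during which the arm holds its last target.

## Task

Set up the loaf-cutting guide for the next cut. Push the sliding length stop along its rail until it clicks into the middle notch, with its white front face at the green line; then gently push the loaf along the channel from behind until its front end rests against the stop, without knocking the stop out of its notch. Only push with the fingertips: do not pinch the stop, do not lift or tip the loaf, and leave the jam jar, tape dispenser and bread knife where they are.

Things in the scene. Friction and masses are not known exactly. Their poses are not given: they have to be found in the camera images.
- guide: Fixed loaf-cutting guide: wooden base board 176 x 560 x 18 mm (top 18 mm above the counter) with an open channel, 98 mm wide, along its y axis. Origin at counter height under the channel, in the plane of the blade. +y runs along the channel from the loaf's side to the stop's side (to the robot's left), +x away from the robot.
- fence_end (a point): Top far corner of the aluminium fence at the guide's +y end (guide x = 92, y = 260 mm). The fence is the channel's far wall: x = 48 to 92 mm, top 68 mm above the counter, y = -300 to 260 mm. The near wall is a low lip, x = -58 to -50 mm, top 34 mm. All heights here are above the counter.
- rail_end (a point): Top of the steel rail on the fence, at its +y end: guide x = 66, y = 256 mm, 82 mm high. The rail is 14 mm wide, starts at y = 12 mm and has three V notches, 16 mm wide and 40 mm apart, in its top.
- blade_slot (a point): Point on the board in the middle of the channel, in the blade plane (guide y = 0); axes as the guide's. Beside the channel stand two pairs of steel blade guides, 145 mm high: x = -74 to -58 and 58 to 74 mm, y = -11 to 11 mm.
- green_line (a point): Point on the board (18 mm high) in the middle of the channel on the 4 mm wide green painted line at guide y = +100 mm, where the stop's front face stands when the stop is in the middle notch. Black lines at y = +60 and +140 mm belong to the two other notches. Axes as the guide's.
- stop (a joint): Position of the length stop along the rail, m: 0 = in the middle notch (front face on the green line), growing as the stop moves away from the blade (guide +y). Travel -0.060 to +0.100; the other notches are at -0.040 and +0.040. The stop stays where it is left. It takes about 2 N to slide, about 12 N to push it out of a notch, and when let go within about 5 mm of a notch it snaps into it by itself.
- stop_roller (a joint): Height of the stop's sprung brass roller, m: about 0 when fallen into a notch, about 0.0034 when riding on top of the rail.
- stop_front (a point): Centre of the stop's front (-y) face, the white face that the loaf comes up against; in the middle of the channel, 60 mm above the counter. Axes as the guide's.
- stop_push (a point): Point on the orange push pad, the stop's rear (+y) face, 44 mm behind the front face, over the rail axis, 110 mm above the counter. The pad is 30 mm wide (guide x) and reaches from 84 to 125 mm above the counter; the rail top below it is at 82 mm.
- stop_tail: The orange push pad at the rear (+y) end of the stop (moves with it). Origin, as that of the four next parts: on the counter, under the rail axis, in the plane of the stop's front face.
- stop_face: The white facing of the stop's front: a panel 82 mm wide that hangs into the channel (28 to 98 mm above the counter) and a part 40 mm wide over the rail (86 to 122 mm).
- stop_plate: The 3 mm steel plate right behind the white facing, the same outline.
- stop_near: The near black cheek of the stop (toward the robot), 36 mm long, 4 mm thick, 70 to 122 mm above the counter. The stop is 34 mm wide over both cheeks.
- stop_far: The far black cheek of the stop, the same size.
- loaf_center (a point): Centre of the loose slim tin loaf, a firm brown block 90 mm wide (x), 220 mm long (y) and 85 mm high, about 0.5 kg, lying in the channel on the board. Its y axis is the guide's +y. About 2 to 5 N slide it.
- loaf_front (a point): Centre of the loaf's front (+y) end face, half-way up (60 mm above the counter).
- loaf_back (a point): Centre of the loaf's rear (-y) end face, half-way up: the face to push.
- jam_jar: Loose jar of red jam with a red cap, 66 mm across, 95 mm high; origin at the centre of its underside. Leave it alone.
- tape_dispenser: Loose navy blue tape dispenser, 60 x 150 mm, 90 mm high; origin at the centre of its underside. Leave it alone.
- bread_knife: Loose bread knife with a dark wooden handle lying flat along x, 325 mm long, 30 mm wide, 22 mm high; origin near its middle at counter height, blade to +x. Leave it alone.
Not all that is in view belongs to the job. There is more than one size of the part that bears loaf_center; the job needs the middle-sized.

How it is judged:
By the outcome, as a careful person would: the job done as asked, in the order asked, and still so for the second after the job is handed in, with the robot touching nothing.
It also fails if it takes over 58 s, if anything falls off the work surface, if the arm or the gripper's body presses on something with over 40 N, if the wrist force passes 120 N, or if a joint passes its speed limit or range.

## Working session

There is one attempt and no reset: what is moved stays moved. The work goes in short steps, Python scripts to look and compute and a shell command to move; the robot and the scene stay as the last step left them, time stands still between calls to the robot, and variables do not carry over. Pictures are saved under pics/ and viewed, and the job is handed in when it is done.

```bash
mkdir -p pics
cat > h.py <<'E'
import numpy as np, cv2
from cell import arm
def cam(n):
    m=arm.camera_model(n); f=200/np.tan(np.radians(m['vfov'])/2)
    return m,f
def ray(m,u,v):
    f=200/np.tan(np.radians(m['vfov'])/2)
    d=np.array([(u-m['cx'])/f,(v-m['cy'])/f,1.]); return np.array(m['eye']),np.array(m['rotation'])@d
def onz(m,u,v,z):
    e,d=ray(m,u,v); return e+d*(z-e[2])/d[2]
def proj(m,p):
    f=200/np.tan(np.radians(m['vfov'])/2)
    c=np.array(m['rotation']).T@(np.array(p)-np.array(m['eye'])); return np.array([m['cx']+f*c[0]/c[2],m['cy']+f*c[1]/c[2]])
def grab(n,fn):
    im=arm.get_image(n); cv2.imwrite('pics/'+fn,im[:,:,::-1]); return im
E
python3 - <<'E'
from h import *
s=arm.get_state(); print({k:np.round(v,3) for k,v in s.items()})
for n in ['scene','top','wrist']:
    print(n,arm.camera_model(n)); grab(n,n+'0.png')
E
```

```text
{'time': np.float64(0.0), 'joint_pos': array([-0.96 ,  0.041,  0.084, -0.   , -1.616, -0.334]), 'dq': array([ 0.   , -0.001, -0.001,  0.001, -0.001,  0.001]), 'tau': array([ 0.0000e+00, -3.6820e+01,  3.4741e+01,  6.9320e+00, -5.0000e-03,
       -0.0000e+00]), 'tool_pos': array([ 0.164, -0.577,  0.23 ]), 'tcp_rot': array([-0.216,  1.56 ,  0.219]), 'ft_force': array([-0.864, -0.228, -0.43 ]), 'wrist_torque': array([-0.   ,  0.021,  0.012]), 'opening': np.float64(0.085)}
scene {'vfov': 54.85161287192072, 'cx': 314.6249633809867, 'cy': 196.56670837497995, 'eye': array([ 0.85402111, -0.58350738,  1.00303581]), 'rotation': array([-2.46305945, -0.80986402,  0.22321873])}
top {'vfov': 45.09926947218369, 'cx': 323.429136109375, 'cy': 199.3821976397981, 'eye': array([ 0.25937103, -0.09149267,  1.55321305]), 'rotation': array([-2.12058498,  2.14739361, -0.19634494])}
wrist {'vfov': 63.666608055239585, 'cx': 316.6323154854941, 'cy': 196.88546637315454, 'eye': array([ 0.08501855, -0.59783545,  0.37188869]), 'rotation': array([1.76182338, 2.33146379, 0.38280365])}
```

```bash
sed -i "s/np.array(m\['rotation'\])/R(m)/g; 2a from scipy.spatial.transform import Rotation as Ro\ndef R(m): return Ro.from_rotvec(m['rotation']).as_matrix()" h.py; python3 -c "import h"
```

```text
(no output)
```

View pics/scene0.png

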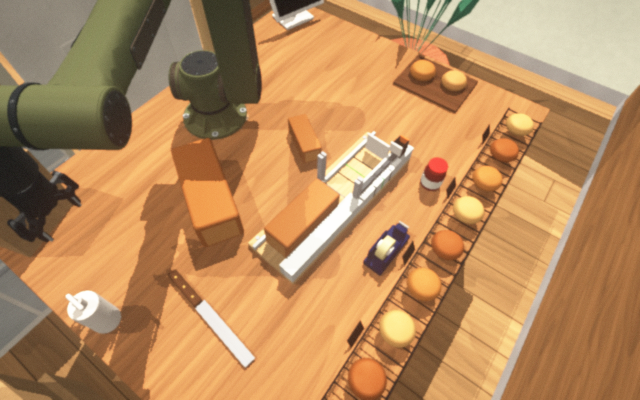

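View pics/top0.png

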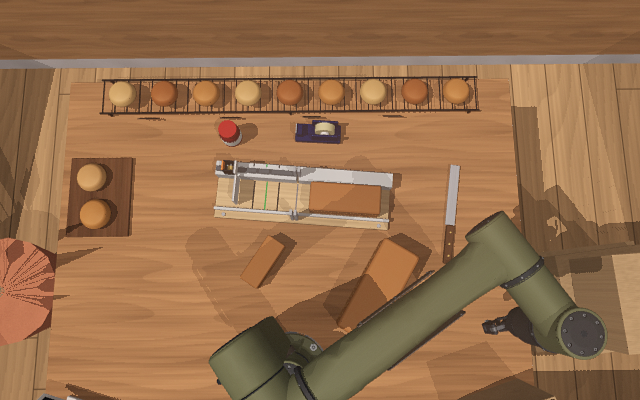

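View pics/wrist0.png

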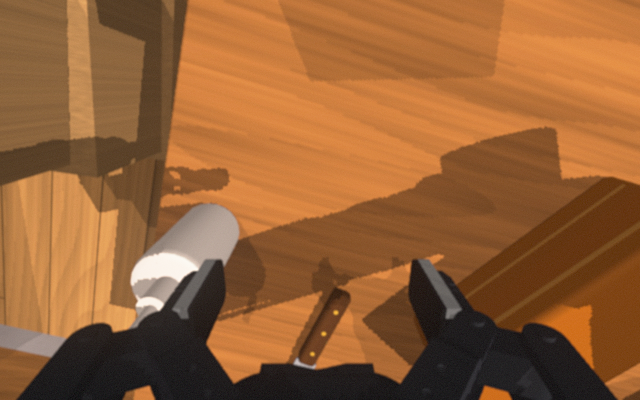

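Run:
```python
from h import *
im=cv2.imread('pics/top0.png')
cv2.imwrite('pics/topcrop.png',cv2.resize(im[145:250,200:410],None,fx=3.8,fy=3.8,interpolation=cv2.INTER_CUBIC))
im=cv2.imread('pics/scene0.png')
cv2.imwrite('pics/scrop.png',cv2.resize(im[120:290,235:435],None,fx=3.5,fy=3.5,interpolation=cv2.INTER_CUBIC))
```

```text
(no output)
```

View pics/topcrop.png

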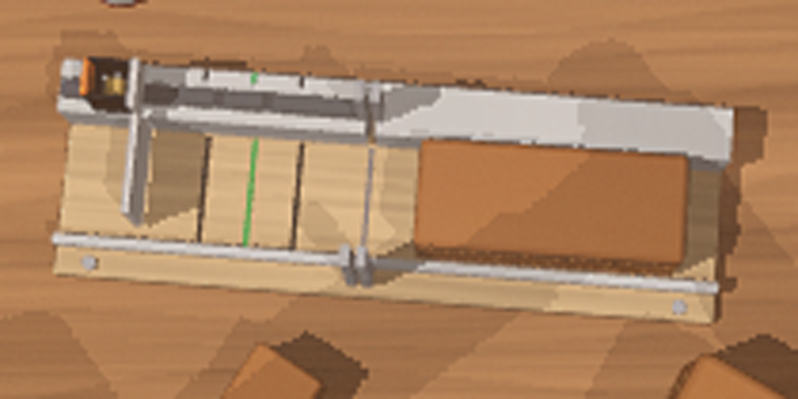

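View pics/scrop.png

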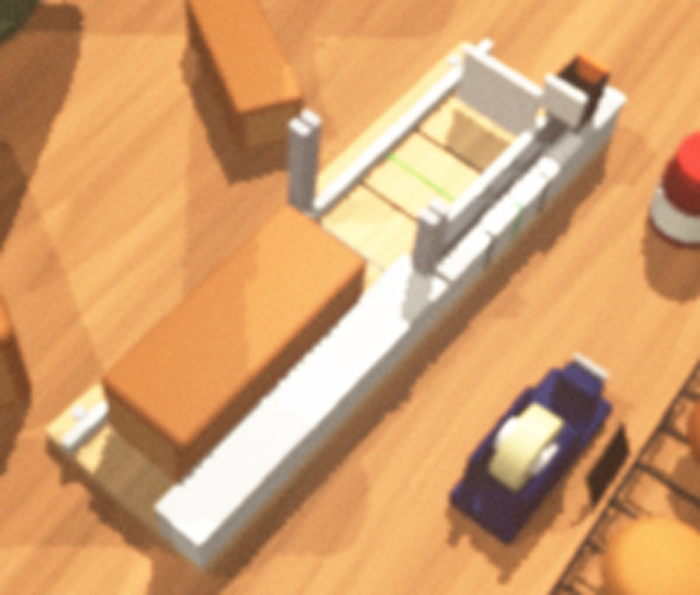

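Run:
```python
from h import *
m=arm.camera_model('top')
c=lambda u,v,z:onz(m,200+(u+.5)/3.8-.5,145+(v+.5)/3.8-.5,z)
A=c(62,59,.068);B=c(733,108,.068);print('fence',A,B,np.linalg.norm(A-B))
C=c(731,163,.068);print('fence inner -y',C)
g1=c(256,138,.018);g2=c(247,245,.018);print('green',g1,g2)
print('board nearcorners',c(53,274,.018),c(714,321,.018))
L=[c(*p,.103) for p in [(420,140),(686,155),(683,264),(417,248)]]
print('loaf',L,[np.linalg.norm(L[i]-L[(i+1)%4]) for i in range(4)])
print('face bottom near corner',c(123,213,.098), c(137,60,.122),'pad',c(83,60,.125),c(83,97,.125))
yv=(A-B)/np.linalg.norm(A-B); y2=np.array(c(53,274,.018)-c(714,321,.018));print(np.degrees(np.arctan2(yv[1],yv[0])),np.degrees(np.arctan2(y2[1],y2[0])))
```

```text
fence [0.65183156 0.23281604 0.068     ] [ 0.60350024 -0.32619887  0.068     ] 0.5611003293340582
fence inner -y [ 0.55681024 -0.3227546   0.068     ]
green [0.59342145 0.07603859 0.018     ] [0.50073553 0.08300247 0.018     ]
board nearcorners [0.47791014 0.24655195 0.018     ] [ 0.43112397 -0.31101854  0.018     ]
loaf [array([ 0.57173445, -0.06592176,  0.103     ]), array([ 0.55682938, -0.28108916,  0.103     ]), array([ 0.46776906, -0.27567771,  0.103     ]), array([ 0.48330051, -0.06277129,  0.103     ])] [np.float64(0.21568302726822164), np.float64(0.08922457334743537), np.float64(0.2134721725521013), np.float64(0.08849003940199736)]
face bottom near corner [0.51545598 0.17393889 0.098     ] [0.6360572  0.16078044 0.122     ] pad [0.63575359 0.20352532 0.125     ] [0.60526337 0.20280868 0.125     ]
85.05860851380834 85.20350289849178
```

```bash
cat >> h.py <<'E'
O=np.array([.5375,-.0193,0]); yaw=np.radians(85.1-90)
G=Ro.from_euler('z',yaw).as_matrix()
def st(target_guide=None):
    s=arm.get_state(); T=Ro.from_rotvec(s['tcp_rot']).as_matrix(); p=np.array(s['tool_pos'])
    print('t',round(s['time'],2),'tcp',p.round(4),'guide mm',(1e3*G.T@(p-O)).round(1),'F guide',(G.T@s['ft_force']).round(1),'open',round(s['opening'],4))
    print('tool axes in guide\n',(G.T@T).round(3))
    if target_guide is not None:
        d=O+G@np.array(target_guide)-p; print('delta tool mm',(1e3*T.T@d).round(1))
    return s
E
python3 - <<'E'
from h import *
st([.066,.270,.21])
m=arm.camera_model('top')
for n,u,v,z in [('jar cap',228,129,.095),('disp',318,131,.09),('knife',451,215,.02)]:
    p=onz(m,u,v,z); print(n,p,G.T@(p-O))
E
```

```text
t 0.15 tcp [ 0.1639 -0.5769  0.2305] guide mm [-324.6 -587.5  230.5] F guide [-0.3 -0.4  0.7] open 0.0852
tool axes in guide
 [[-0.001 -0.354  0.935]
 [ 0.001  0.935  0.354]
 [-1.     0.001 -0.   ]]
delta tool mm [ 21.3 663.4 669.1]
jar cap [0.74545303 0.19159196 0.095     ] [0.18917928 0.22788392 0.095     ]
disp [ 0.73748201 -0.09187702  0.09      ] [ 0.20545044 -0.05522993  0.09      ]
knife [ 0.47398797 -0.51702542  0.02      ] [-0.02076574 -0.50133138  0.02      ]
```

```bash
python3 -m jog '0 0 0.040 0.040 0; 0 0 0.042 0.042 0; 0 0 0.042 0.042 0; 0 0 0.042 0.042 0; 0 0 0.042 0.042 0'; python3 -m jog '0 0 0.042 0.042 0; 0 0 0.042 0.042 0; 0 0 0.042 0.042 0; 0 0 0.042 0.042 0; 0 0 0.042 0.042 0'; python3 -c "
from h import *
print(st([.066,.270,.21])['joint_pos'].round(2))"
```

```text
time: 0.78
tool_pos: [0.3076, -0.3185, 0.2311]
tcp_rot: [-0.217, 1.56, 0.217]
ft_force: [1.6, -0.3, -0.1]
opening: 0.0003
time: 1.4
tool_pos: [0.4523, -0.0588, 0.2314]
tcp_rot: [-0.217, 1.559, 0.218]
ft_force: [0.2, -0.1, 0.4]
opening: 0.0001
t 1.4 tcp [ 0.4523 -0.0588  0.2314] guide mm [-81.5 -46.6 231.4] F guide [ 0.2 -0.1  0.4] open 0.0001
tool axes in guide
 [[ 0.001 -0.355  0.935]
 [ 0.     0.935  0.355]
 [-1.     0.     0.001]]
delta tool mm [ 21.7 243.6 250.2]
[ 0.32 -0.35 -0.26 -0.   -1.66 -1.61]
```

```bash
python3 -m jog '0 0 0.042 0.042 0; 0 0 0.042 0.042 0; 0 0 0.042 0.042 0; 0 0 0.042 0.042 0; 0 0 0.042 0.042 0'; python3 -m jog '0 0 0.034 0.040 -0.15; 0 0 0 0 -0.18; 0 0 0 0 -0.18; 0 0 0 0 -0.18; 0 0 0 0 -0.18';  python3 -m jog '0 0 0 0 -0.17; 0 0 0 0 -0.17; 0 0 0 0 0'; python3 -c "
from h import *
print(st([.066,.270,.16])['joint_pos'].round(2)); grab('wrist','w1.png'); grab('scene','s1.png')"
```

```text
time: 2.02
tool_pos: [0.5971, 0.2004, 0.231]
tcp_rot: [-0.218, 1.56, 0.217]
ft_force: [0.5, -0.7, 0.9]
opening: 0.0002
time: 2.65
tool_pos: [0.6256, 0.2423, 0.2307]
tcp_rot: [-0.896, 1.379, 0.896]
ft_force: [-0.1, 0.1, -0.8]
opening: 0.0004
time: 3.02
tool_pos: [0.6255, 0.2422, 0.2308]
tcp_rot: [-1.146, 1.249, 1.146]
ft_force: [0.0, -0.0, -0.3]
opening: -0.0
t 3.02 tcp [0.6255 0.2422 0.2308] guide mm [ 65.4 268.1 230.8] F guide [ 0.  -0.  -0.3] open -0.0
tool axes in guide
 [[-0.001 -1.    -0.   ]
 [-0.    -0.     1.   ]
 [-1.     0.001 -0.   ]]
delta tool mm [70.8 -0.7  2. ]
[ 0.67  0.23  0.29 -0.   -1.63 -0.75]
```

View pics/w1.png

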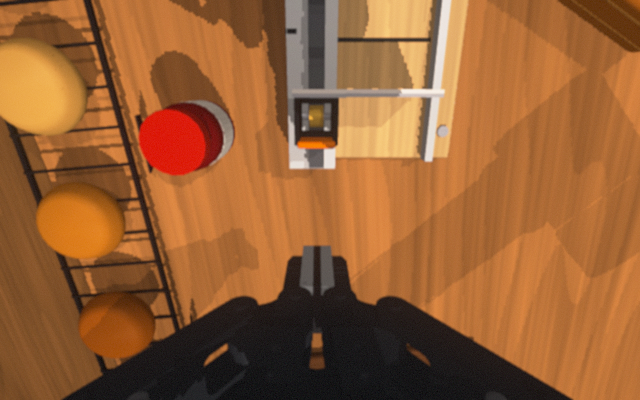

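View pics/s1.png

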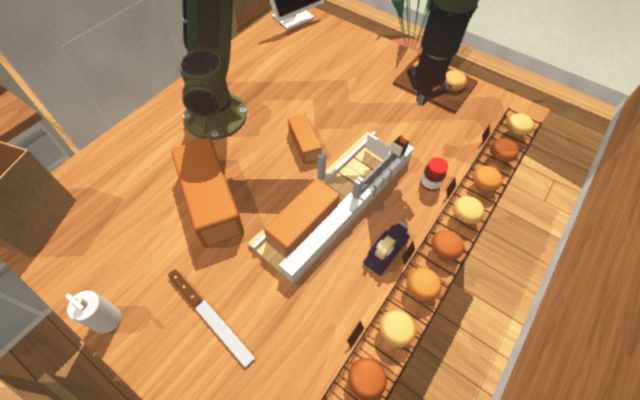

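Run:
```python
from h import *
m=arm.camera_model('wrist')
g=lambda u,v,z:(1e3*G.T@(onz(m,u,v,z)-O)).round(1)
im=cv2.cvtColor(cv2.imread('pics/w1.png'),cv2.COLOR_BGR2HSV)[95:160,290:345]
k=(im[:,:,1]>200)&(im[:,:,2]>150)&(im[:,:,0]<14); y,x=np.nonzero(k); print(x.min()+290,x.max()+290,y.min()+95,y.max()+95)
print('pad top rear',g(316,140,.125),g(316,149,.084))
print('face front near',g(440,89.5,.098),'fence end corners',g(290,168,.068),g(335,168,.068))
print('rail sides',g(308,150,.082),g(324,150,.082),'black line',g(380,39,.018))
```

```text
297 334 141 147
pad top rear [ 65.7 224.9 125. ] [ 65.8 239.1  84. ]
face front near [-34.6 188.5  98. ] fence end corners [ 91.  260.4  68. ] [ 47.5 260.5  68. ]
rail sides [ 73.  240.4  82. ] [ 58.5 240.4  82. ] black line [  1.8 140.8  18. ]
```

```bash
python3 -m jog '0 0.045 0 0.001 0; 0 0.045 0 0.001 0; 0 0.040 0 0 0; 0 0 0 -0.008 0; 0 0 0 -0.006 0'; python3 -m jog '0 0 0 -0.004 0; 0 0 0 -0.004 0';python3 -m jog '0 0 0 -0.004 0;0 0 0 -0.004 0';  python3 -c "
from h import *
st()"
```

```text
time: 3.75
tool_pos: [0.6256, 0.2298, 0.1037]
tcp_rot: [-1.147, 1.246, 1.145]
ft_force: [0.9, -0.0, 0.7]
opening: -0.0001
time: 4.0
tool_pos: [0.6246, 0.2222, 0.1031]
tcp_rot: [-1.147, 1.245, 1.146]
ft_force: [0.3, -0.0, 0.5]
opening: -0.0001
time: 4.25
tool_pos: [0.6234, 0.2149, 0.1016]
tcp_rot: [-1.146, 1.246, 1.148]
ft_force: [-1.3, 6.6, 1.9]
opening: 0.0
t 4.25 tcp [0.6234 0.2149 0.1016] guide mm [ 65.6 240.7 101.6] F guide [-1.8  6.5  1.9] open 0.0
tool axes in guide
 [[ 0.001 -1.    -0.002]
 [ 0.002 -0.002  1.   ]
 [-1.    -0.001  0.002]]
```

```bash
python3 -m jog '0 0 0 -0.008 0; 0 0 0 -0.010 0; 0 0 0 -0.010 0;0 0 0 -0.010 0; 0 0 0 -0.006 0'; python3 -m jog '0 0 0 -0.004 0; 0 0 0 -0.004 0;0 0 0 -0.004 0';  python3 -m jog '0 0 0 -0.003 0;0 0 0 -0.003 0; 0 0 0 0 0'; python3 -c "
from h import *
st()"
```

```text
time: 4.88
tool_pos: [0.6197, 0.1728, 0.1017]
tcp_rot: [-1.146, 1.243, 1.149]
ft_force: [0.4, 4.3, 0.1]
opening: 0.0
time: 5.25
tool_pos: [0.619, 0.1641, 0.1017]
tcp_rot: [-1.144, 1.237, 1.152]
ft_force: [-1.1, 18.5, 0.8]
opening: -0.0004
time: 5.62
tool_pos: [0.6181, 0.1528, 0.1016]
tcp_rot: [-1.147, 1.247, 1.147]
ft_force: [-0.8, 1.2, 0.3]
opening: 0.0
t 5.62 tcp [0.6181 0.1528 0.1016] guide mm [ 65.6 178.3 101.6] F guide [-0.9  1.2  0.3] open 0.0
tool axes in guide
 [[ 0.    -1.    -0.002]
 [ 0.    -0.002  1.   ]
 [-1.    -0.     0.   ]]
```

```bash
python3 -m jog '0 0 0 -0.006 0; 0 0 0 -0.006 0; 0 0 0 -0.003 0; 0 0 0 0 0'; python3 -c "
from h import *
st(); im=grab('wrist','w2.png'); cv2.imwrite('pics/w2c.png',cv2.resize(im[60:320,200:520,::-1],None,fx=2.3,fy=2.3))"
```

```text
time: 6.12
tool_pos: [0.6168, 0.1377, 0.1015]
tcp_rot: [-1.147, 1.247, 1.147]
ft_force: [-1.1, 1.5, 1.3]
opening: -0.0002
t 6.12 tcp [0.6168 0.1377 0.1015] guide mm [ 65.6 163.2 101.5] F guide [-1.2  1.4  1.3] open -0.0002
tool axes in guide
 [[ 0.    -1.    -0.002]
 [ 0.    -0.002  1.   ]
 [-1.    -0.     0.   ]]
```

View pics/w2c.png

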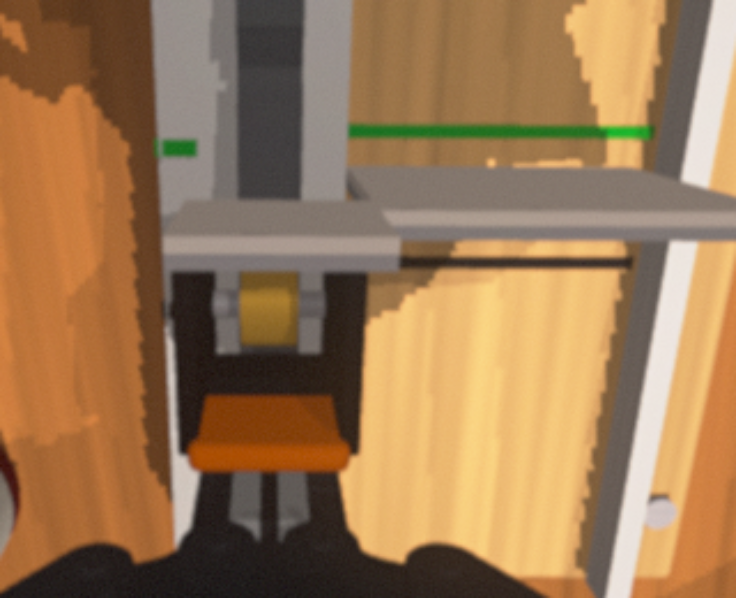

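```bash
cat > ym.py <<'E'
from h import *
import sys
m=arm.camera_model('wrist')
g=lambda u,v,z:(1e3*G.T@(onz(m,u,v,z)-O)).round(1)
E
python3 - <<'E'
from ym import *
c=lambda a,b,z:g(200+a/2.3-.3,60+b/2.3-.3,z)
print('face bottom',c(400,168,.028),'face top front',c(550,213,.098),c(290,236,.122),'green',c(400,131,.018),'black',c(520,262,.018),'pad top',c(270,443,.125))
E
```

```text
face bottom [ 28.  110.2  28. ] face top front [ 10.1 110.   98. ] [ 62.  109.4 122. ] green [ 26.9 100.7  18. ] black [-12.9 140.5  18. ] pad top [ 65.3 146.3 125. ]
```

```bash
python3 -m jog '0 0 0 -0.002 0; 0 0 0 -0.002 0; 0 0 0 0 0'; python3 -m jog '0 0 0 -0.002 0; 0 0 0 0 0';python3 -c "
from h import *
st(); im=grab('wrist','w3.png'); cv2.imwrite('pics/w3c.png',cv2.resize(im[60:320,200:520,::-1],None,fx=2.3,fy=2.3))"
```

```text
time: 6.55
tool_pos: [0.6164, 0.1326, 0.101]
tcp_rot: [-1.147, 1.25, 1.146]
ft_force: [-0.4, -0.7, -0.1]
opening: -0.0005
time: 6.8
tool_pos: [0.6163, 0.1311, 0.1011]
tcp_rot: [-1.147, 1.249, 1.147]
ft_force: [0.3, 0.5, -0.5]
opening: -0.0004
t 6.8 tcp [0.6163 0.1311 0.1011] guide mm [ 65.6 156.5 101.1] F guide [ 0.2  0.6 -0.5] open -0.0004
tool axes in guide
 [[-0.    -1.    -0.001]
 [-0.001 -0.001  1.   ]
 [-1.     0.    -0.001]]
```

View pics/w3c.png

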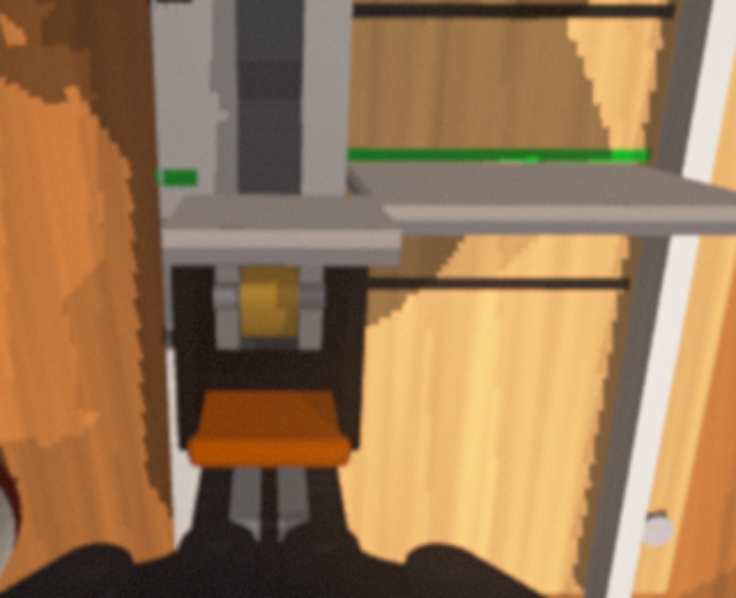

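Run:
```python
from ym import *
c=lambda a,b,z:g(200+a/2.3-.3,60+b/2.3-.3,z)
print('face bottom',c(400,163,.028),'face top front',c(550,208,.098),c(290,230,.122),'green',c(400,155,.018),'black',c(520,284,.018),'pad top',c(270,439,.125))
```

```text
face bottom [ 28.1 102.3  28. ] face top front [ 10.3 102.6  98. ] [ 62.  101.9 122. ] green [ 26.5 101.2  18. ] black [-13.6 141.1  18. ] pad top [ 65.3 138.9 125. ]
```

```bash
python3 -m jog '0 0 0 0.010 0; 0 0 0 0.02 0; 0 0 0 0.01 0; 0 0 0 0 0';python3 -c "
from h import *
st(); im=grab('wrist','w4.png'); cv2.imwrite('pics/w4c.png',cv2.resize(im[0:260,200:520,::-1],None,fx=2.3,fy=2.3))"
```

```text
time: 7.35
tool_pos: [0.6196, 0.1727, 0.101]
tcp_rot: [-1.148, 1.247, 1.149]
ft_force: [0.3, -0.2, -0.3]
opening: -0.0
t 7.35 tcp [0.6196 0.1727 0.101 ] guide mm [ 65.4 198.3 101. ] F guide [ 0.3 -0.2 -0.3] open -0.0
tool axes in guide
 [[-0.    -1.    -0.003]
 [-0.    -0.003  1.   ]
 [-1.     0.    -0.   ]]
```

View pics/w4c.png

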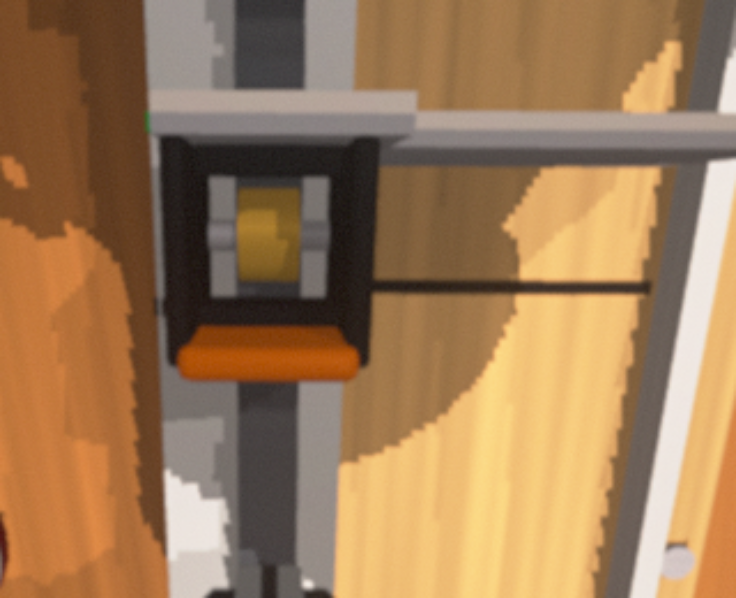

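Run:
```python
from ym import *
c=lambda a,b,z:g(200+a/2.3-.3,b/2.3-.3,z)
print('face top front',c(550,112,.098),c(290,92,.122),'black',c(520,288,.018),'pad top',c(270,372,.125))
```

```text
face top front [ 15.4 101.6  98. ] [ 62.4 101.6 122. ] black [ -9.3 140.6  18. ] pad top [ 65.2 143.  125. ]
```

```bash
python3 -m jog '0 0 0 -0.020 0; 0 0 0 -0.02 0; 0 0 0 -0.002 0; 0 0 0 0 0'; python3 -m jog '0 0 0 -0.001 0; 0 0 0 0 0';  python3 -m jog '0 0 0 -0.001 0; 0 0 0 0 0'; python3 -c "
from h import *
st()"
```

```text
time: 7.9
tool_pos: [0.6162, 0.1288, 0.1016]
tcp_rot: [-1.147, 1.248, 1.146]
ft_force: [0.0, 0.3, -0.0]
opening: -0.0002
time: 8.15
tool_pos: [0.6161, 0.1287, 0.1013]
tcp_rot: [-1.147, 1.248, 1.147]
ft_force: [-0.4, -0.6, 0.4]
opening: 0.0001
time: 8.4
tool_pos: [0.6161, 0.1284, 0.1013]
tcp_rot: [-1.147, 1.247, 1.148]
ft_force: [-0.7, 3.5, -0.1]
opening: -0.0002
t 8.4 tcp [0.6161 0.1284 0.1013] guide mm [ 65.7 153.8 101.3] F guide [-1.   3.4 -0.1] open -0.0002
tool axes in guide
 [[ 0.    -1.    -0.002]
 [ 0.001 -0.002  1.   ]
 [-1.    -0.     0.001]]
```

```bash
python3 -m jog '0 0 0 0.015 0; 0 0 0 0.02 0; 0 -0.045 0 0 0; 0 -0.045 0 0 0; 0 -0.040 0 0 0'; python3 -m jog '0 0 0.012 -0.06 0; 0 0 0.012 -0.06 0; 0 0 0.012 -0.06 0; 0 0 0.012 -0.06 0; 0 0 0.012 -0.06 0';  python3 -m jog '0 0 0.008 -0.06 0; 0 0 0 -0.06 0; 0 0 0 -0.06 0; 0 0 0 -0.01 0;0 0 0 0 0'; python3 -c "
from h import *
print(st([-.002,-.3,.055])['joint_pos'].round(2)); grab('wrist','w5.png'); grab('top','t5.png');grab('scene','s5.png')
im=cv2.imread('pics/t5.png')
cv2.imwrite('pics/t5c.png',cv2.resize(im[145:250,200:410],None,fx=3.8,fy=3.8,interpolation=cv2.INTER_CUBIC))
"
```

```text
time: 9.02
tool_pos: [0.619, 0.1637, 0.2331]
tcp_rot: [-1.148, 1.247, 1.147]
ft_force: [0.8, -0.1, 0.0]
opening: 0.0002
time: 9.65
tool_pos: [0.5337, -0.1322, 0.2316]
tcp_rot: [-1.148, 1.247, 1.148]
ft_force: [0.8, -0.2, 0.0]
opening: 0.0001
time: 10.28
tool_pos: [0.5104, -0.32, 0.2308]
tcp_rot: [-1.146, 1.249, 1.147]
ft_force: [0.8, 0.7, -0.7]
opening: -0.0001
t 10.28 tcp [ 0.5104 -0.32    0.2308] guide mm [  -1.3 -301.9  230.8] F guide [ 0.7  0.8 -0.7] open -0.0001
tool axes in guide
 [[-0.001 -1.    -0.001]
 [ 0.    -0.001  1.   ]
 [-1.     0.001  0.   ]]
delta tool mm [175.8   0.5   1.8]
[-0.23  0.05  0.09 -0.   -1.62  0.14]
```

View pics/w5.png

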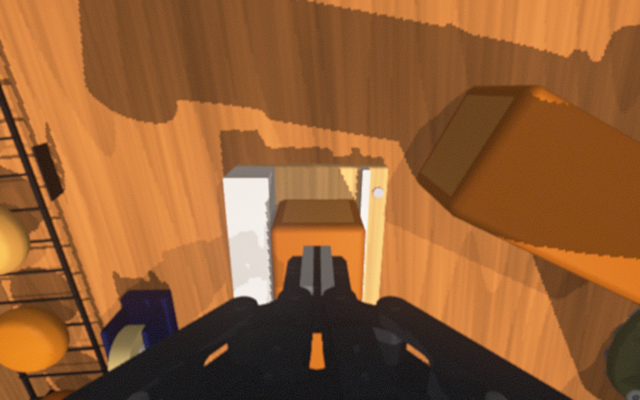

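View pics/t5c.png

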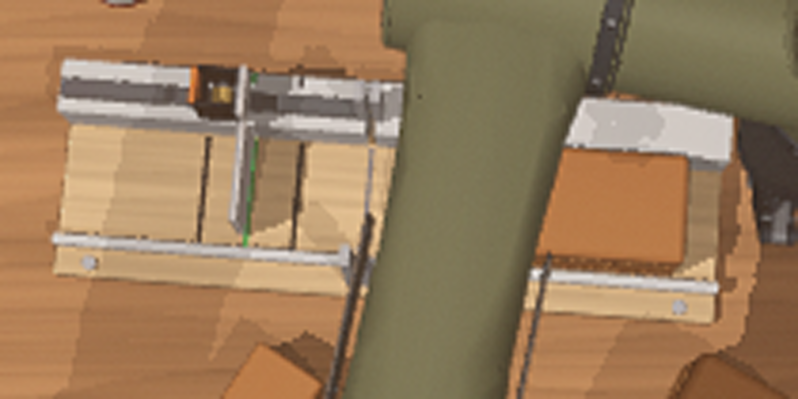

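View pics/s5.png

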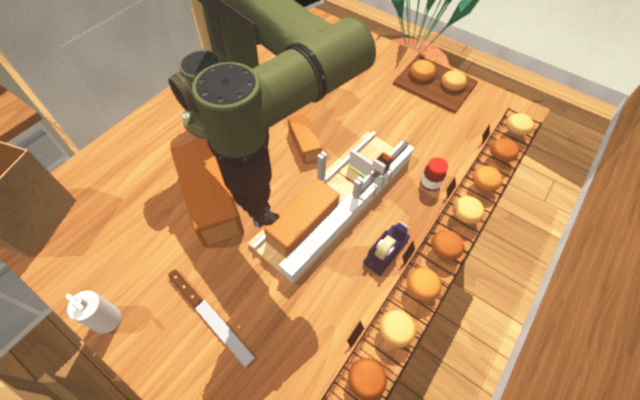

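Run:
```python
from ym import *
print('loaf rear top',g(275,223,.103),g(363,223,.103),'bottom',g(278,200,.018),g(360,200,.018),'fence -y',g(224,177,.068),g(270,177,.068),'big loaf',g(421,177,.1),g(460,215,.1),g(530,245,.1))
```

```text
loaf rear top [  36.6 -265.   103. ] [ -43.4 -265.3  103. ] bottom [  43.8 -257.7   18. ] [ -51.8 -258.    18. ] fence -y [  89.5 -298.7   68. ] [  44.5 -298.8   68. ] big loaf [ -92.5 -307.9  100. ] [-131.8 -272.3  100. ] [-202.  -242.2  100. ]
```

```bash
python3 -m jog '0.03 0.044 0 0 0; 0.03 0.044 0 0 0; 0.03 0.044 0 0 0; 0.03 0.044 0 0 0; 0.03 0 0 0 0'; python3 -m jog '0.03 0 0 0.010 0; 0.03 0 0 0.010 0; 0.03 0 0 0.004 0; 0.03 0 0 0.004 0'; python3 -m jog '0.03 0 0 0.004 0; 0.03 0 0 0.004 0; 0.03 0 0 0.004 0;0.03 0 0 0 0'; python3 -c "
from h import *
st([-.002,-.15,.055]); grab('scene','s6.png'); grab('wrist','w6.png')"
```

```text
time: 11.05
tool_pos: [0.5083, -0.3179, 0.0518]
tcp_rot: [-1.143, 1.25, 1.154]
ft_force: [-0.3, 0.2, 0.4]
opening: 0.0299
time: 11.55
tool_pos: [0.513, -0.2925, 0.0568]
tcp_rot: [-1.149, 1.247, 1.145]
ft_force: [-0.4, -3.7, 1.0]
opening: 0.03
time: 12.05
tool_pos: [0.5133, -0.2797, 0.055]
tcp_rot: [-1.147, 1.247, 1.148]
ft_force: [-1.3, -0.7, 0.0]
opening: 0.0299
t 12.05 tcp [ 0.5133 -0.2797  0.055 ] guide mm [  -1.8 -261.5   55. ] F guide [-1.2 -0.8  0. ] open 0.0299
tool axes in guide
 [[-0.    -1.    -0.002]
 [ 0.001 -0.002  1.   ]
 [-1.     0.     0.001]]
delta tool mm [  0.   -0.  111.5]
```

View pics/s6.png

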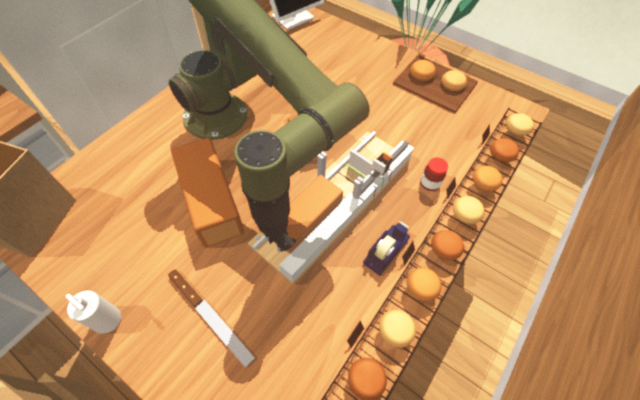

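View pics/w6.png

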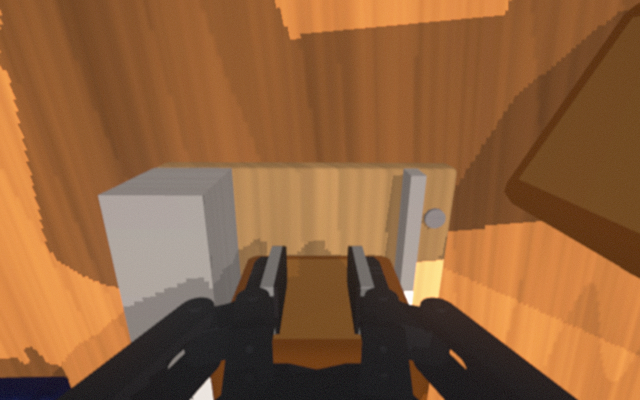

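```bash
python3 -m jog '0.03 0 0 0.006 0; 0.03 0 0 0.008 0; 0.03 0 0 0.008 0; 0.03 0 0 0.008 0; 0.03 0 0 0.008 0'; python3 -m jog '0.03 0 0 0.008 0; 0.03 0 0 0.008 0; 0.03 0 0 0.008 0;0.03 0 0 0.008 0;0.03 0 0 0.008 0'; python3 -m jog '0.03 0 0 0.008 0; 0.03 0 0 0.008 0; 0.03 0 0 0.006 0;0.03 0 0 0.004 0;0.03 0 0 0 0'; python3 -c "
from h import *
st([-.002,-.1305,.055]); grab('scene','s7.png'); im=grab('top','t7.png')
cv2.imwrite('pics/t7c.png',cv2.resize(im[145:250,200:410,::-1],None,fx=3.8,fy=3.8,interpolation=cv2.INTER_CUBIC))"
```

```text
time: 12.78
tool_pos: [0.5166, -0.2417, 0.0553]
tcp_rot: [-1.147, 1.248, 1.147]
ft_force: [-0.0, -2.6, -1.9]
opening: 0.0299
time: 13.4
tool_pos: [0.52, -0.202, 0.0553]
tcp_rot: [-1.147, 1.248, 1.147]
ft_force: [-0.3, -2.3, -1.0]
opening: 0.0295
time: 14.02
tool_pos: [0.5223, -0.176, 0.0554]
tcp_rot: [-1.147, 1.247, 1.148]
ft_force: [0.9, 0.2, 0.4]
opening: 0.03
t 14.03 tcp [ 0.5223 -0.176   0.0554] guide mm [  -1.7 -157.5   55.4] F guide [0.9 0.2 0.4] open 0.03
tool axes in guide
 [[ 0.    -1.    -0.002]
 [ 0.001 -0.002  1.   ]
 [-1.    -0.     0.001]]
delta tool mm [ 0.4  0.2 27. ]
```

View pics/t7c.png

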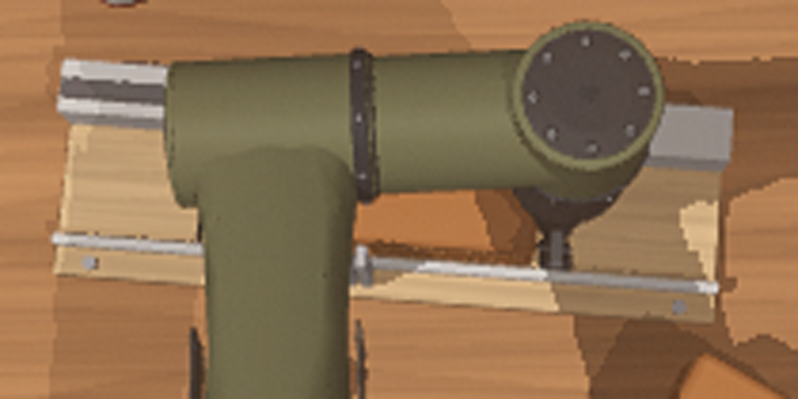

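View pics/s7.png

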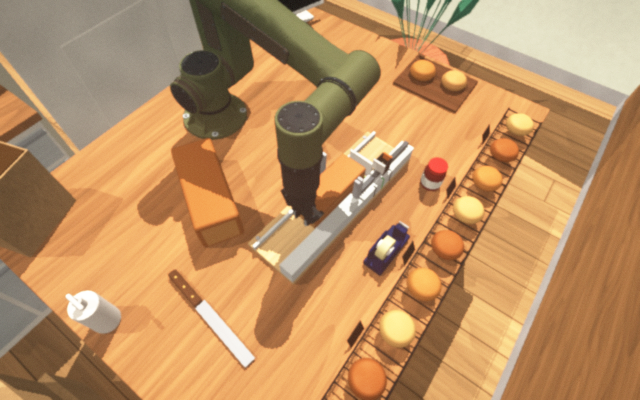

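```bash
python3 -m jog '0.03 0 0 0.005 0; 0.03 0 0 0.005 0; 0.03 0 0 0.005 0; 0.03 0 0 0.003 0; 0.03 0 0 0 0'; python3 -m jog '0.03 0 0 0.002 0; 0.03 0 0 0 0';python3 -m jog '0.03 0 0 0.002 0; 0.03 0 0 0 0'; python3 -c "
from h import *
st([-.002,-.1305,.055]); im=grab('scene','s8.png'); cv2.imwrite('pics/s8c.png',cv2.resize(im[120:230,320:430,::-1],None,fx=5,fy=5,interpolation=cv2.INTER_CUBIC))"
```

```text
time: 14.75
tool_pos: [0.5237, -0.1581, 0.0553]
tcp_rot: [-1.147, 1.247, 1.148]
ft_force: [-0.0, 0.2, -0.2]
opening: 0.0301
time: 15.0
tool_pos: [0.5238, -0.1565, 0.0552]
tcp_rot: [-1.147, 1.248, 1.147]
ft_force: [-0.7, -1.1, -0.1]
opening: 0.0299
time: 15.25
tool_pos: [0.5239, -0.1546, 0.0552]
tcp_rot: [-1.147, 1.248, 1.147]
ft_force: [-1.0, -1.8, -1.0]
opening: 0.0298
t 15.25 tcp [ 0.5239 -0.1546  0.0552] guide mm [  -2.  -135.9   55.2] F guide [-0.8 -1.8 -1. ] open 0.0298
tool axes in guide
 [[-0.    -1.    -0.002]
 [ 0.    -0.002  1.   ]
 [-1.     0.     0.   ]]
delta tool mm [0.2 0.  5.4]
```

View pics/s8c.png

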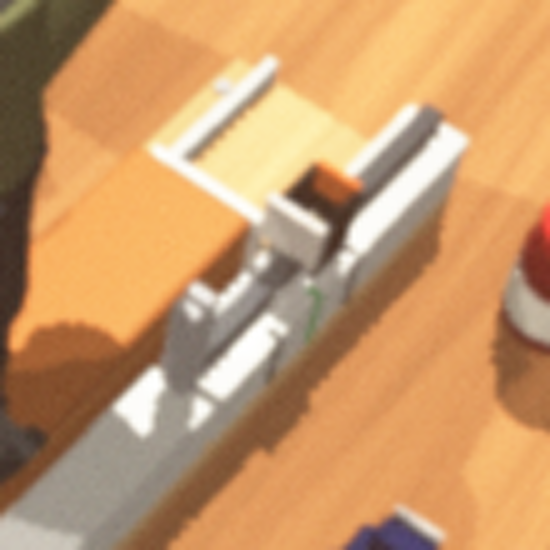

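```bash
for i in 1; do python3 -m jog '0.03 0 0 0.001 0; 0.03 0 0 0 0'; python3 -m jog '0.03 0 0 0.001 0; 0.03 0 0 0 0'; python3 -m jog '0.03 0 0 0.001 0; 0.03 0 0 0 0'; done | grep -E "pos|force"
```

```text
tool_pos: [0.524, -0.1536, 0.0552]
ft_force: [-0.7, -2.3, -0.4]
tool_pos: [0.524, -0.1529, 0.0552]
ft_force: [-1.3, -3.3, -0.9]
tool_pos: [0.5238, -0.1525, 0.0553]
ft_force: [-1.8, -6.9, -0.2]
```

```bash
python3 -m jog '0.03 0 0 0.0005 0; 0.03 0 0 0 0'| grep -E "pos|force"; python3 -c "
from h import *
s=st(); im=grab('scene','s9.png'); cv2.imwrite('pics/s9c.png',cv2.resize(im[130:190,340:410,::-1],None,fx=8,fy=8,interpolation=cv2.INTER_CUBIC))
m=arm.camera_model('scene')
for n,p in [('face front x0 z98',(0,.1,.098)),('face topleft',(.086,.1,.122)),('pad',(.066,.144,.125)),('green',(0.09,.1,.068)),('facenear',(-.041,.1,.098)),('facefar',(.041,.1,.098))]: print(n,((proj(m,O+G@np.array(p))-[340,130])*8).round())
"
```

```text
tool_pos: [0.5236, -0.1525, 0.0553]
ft_force: [-2.0, -9.3, -0.7]
t 16.3 tcp [ 0.5236 -0.1525  0.0553] guide mm [  -2.4 -133.9   55.3] F guide [-1.2 -9.4 -0.7] open 0.0301
tool axes in guide
 [[-0.001 -1.    -0.001]
 [-0.002 -0.001  1.   ]
 [-1.     0.001 -0.002]]
face front x0 z98 [162. 209.]
face topleft [361. 294.]
pad [388. 187.]
green [346. 387.]
facenear [ 76. 153.]
facefar [250. 268.]
```

View pics/s9c.png

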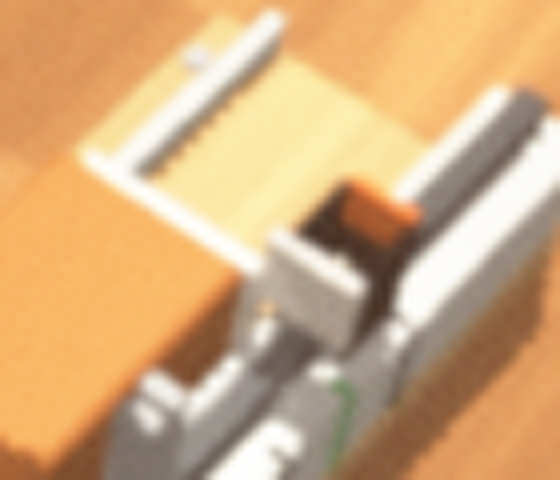

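```bash
python3 -m jog '0.03 0 0 -0.004 0; 0.03 0 0 -0.02 0; 0.03 0 0 -0.03 0; 0.03 -0.04 0 -0.01 0;0.03 -0.05 0 0 0'; python3 -m jog '0.03 -0.06 0 0 0; 0.03 -0.02 0 -0.05 0; 0.03 0 0 -0.06 0; 0.03 0 0 -0.06 0; 0.03 0 0 -0.06 0';python3 -m jog '0.03 0 0 -0.06 0;0.03 0 0 -0.06 0; 0.03 0 0 0 0;0.03 0 0 0 0'; python3 -c "
from h import *
s=st(); im=grab('scene','s10.png'); cv2.imwrite('pics/s10c.png',cv2.resize(im[130:230,300:420,::-1],None,fx=6,fy=6,interpolation=cv2.INTER_CUBIC))
im=grab('top','t10.png')
cv2.imwrite('pics/t10c.png',cv2.resize(im[145:250,200:410,::-1],None,fx=3.8,fy=3.8,interpolation=cv2.INTER_CUBIC))"
```

```text
time: 16.98
tool_pos: [0.5183, -0.215, 0.1451]
tcp_rot: [-1.145, 1.249, 1.149]
ft_force: [0.5, -0.6, -0.1]
opening: 0.0299
time: 17.6
tool_pos: [0.5, -0.4454, 0.2253]
tcp_rot: [-1.148, 1.246, 1.147]
ft_force: [0.7, 0.2, 0.2]
opening: 0.0301
time: 18.1
tool_pos: [0.4899, -0.5636, 0.2244]
tcp_rot: [-1.146, 1.247, 1.148]
ft_force: [0.4, 1.0, -0.5]
opening: 0.0299
t 18.1 tcp [ 0.4899 -0.5636  0.2244] guide mm [  -0.9 -546.4  224.4] F guide [ 0.4  1.  -0.5] open 0.0299
tool axes in guide
 [[-0.    -1.    -0.002]
 [ 0.001 -0.002  1.   ]
 [-1.     0.     0.001]]
```

View pics/t10c.png

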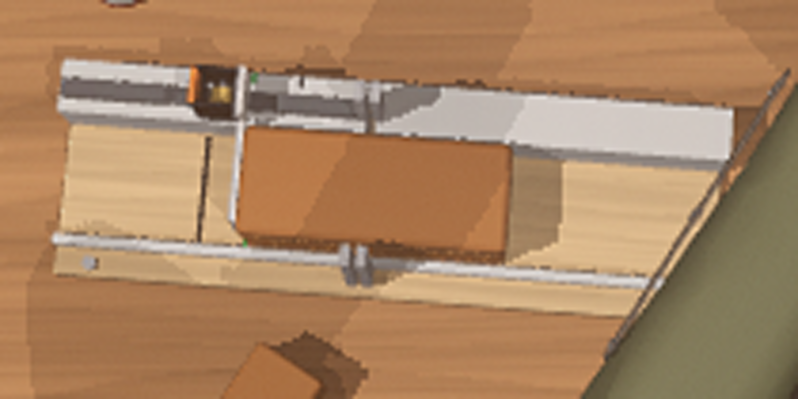

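View pics/s10c.png

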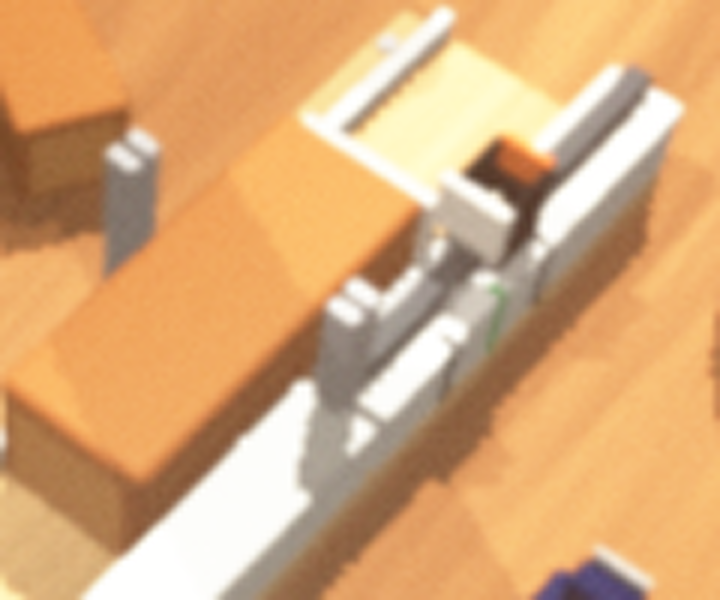

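View pics/t10.png

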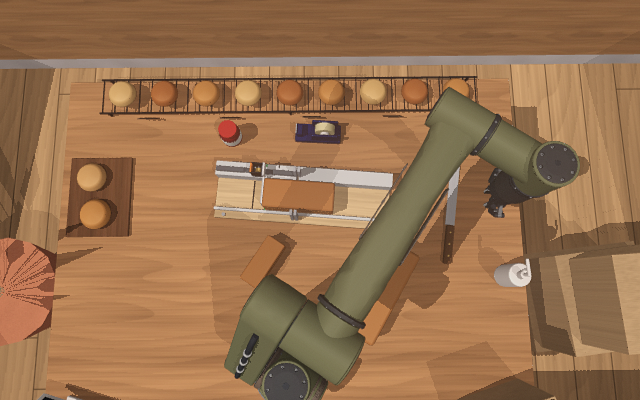

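Run:
```python
from h import *
f=lambda n:cv2.cvtColor(cv2.imread(n),cv2.COLOR_BGR2GRAY)[155:182,244:272].astype(np.float32)
a,b=f('pics/t5.png'),f('pics/t10.png'); print('shift px t5->t10',cv2.phaseCorrelate(a,b), np.abs(a-b).mean())
m=arm.camera_model('top')
c=lambda u,v,z:(1e3*G.T@(onz(m,200+(u+.5)/3.8-.5,145+(v+.5)/3.8-.5,z)-O)).round(1)
print('face top (rail part)',c(246,68,.122),'panel',c(241,150,.098),'loaf front',c(245,130,.103),c(238,230,.103),'rear',c(511,147,.103),c(505,260,.103),'pad',c(192,85,.125))
```

```text
shift px t5->t10 ((-0.1055683881978915, 0.3215767740405422), 0.9715151296721565) 9.8465605
face top (rail part) [ 82.7  99.9 122. ] panel [ 20.2 100.8  98. ] loaf front [ 35.9  98.4 103. ] [-46.3  96.4 103. ] rear [  37.8 -117.4  103. ] [ -54.8 -119.   103. ] pad [ 64.8 141.2 125. ]
```

```bash
python3 -c "
from h import *
print(arm.finish_job())"
```

```text
the job is handed in; nothing more can be done
None
```

The length stop is in the middle notch with its white face at the green line, and the loaf's front end rests against it. The job is handed in at about 18 s of the 58 s allowed.

- **Stop:** I pushed it with the closed fingertips, out through the +40 mm notch and into the middle one, where it pulled itself in ahead of the fingers. A 3.4 N test push did not move it.
- **Loaf:** I chose the middle-sized one, lying in the channel, and pushed it from behind. It slid at about 2–3 N. The force then rose to 9.4 N with the loaf no longer moving, which is below the roughly 12 N that unseats the stop.
- **Last checks:** In the final pictures the stop's face reads guide y = 100 to 101 mm. The stop had moved about 0.1 px along the rail since before the loaf push. The loaf's top front edge reads 96 to 98 mm; its edges are rounded, which made it read about 5 mm short overall from the start.
- **Left alone:** The robot ended clear of everything. The jam jar, tape dispenser and knife look unmoved in the last top view, though I did not measure them again.
- **Disagreements:** The wrist camera read the stop's face about 1 mm beyond the green line, which is within calibration error. I did not measure the stop's roller height directly. The loaf met the stop about 3 mm earlier in tool position than I had reckoned, and I had only estimated how far the fingers reach.

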